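Stack the bench magnifier's optics in the dowel jig

ROBOT

A 7-joint arm with a two-finger parallel gripper is mounted at the origin on the work surface. World frame = base frame: x ahead of the robot, y to its left, z up, the work surface at z = 0. Lengths are in m, angles in rad, forces in N, time in s.
With the tool pointing down it reaches from about 0.4 to 0.875 m from the base axis. Payload 6.5 kg.
Tool frame: the origin (TCP) lies midway between the tips of the shut fingers; the grasp point (between the pads) lies 19 mm behind it (r.hold_point_z is the distance from the TCP to the grasp point, in m); z points along the fingers, y is the line along which they close (so a half turn about z gives the same grasp; the last joint's range is limited). The gripper opens to 88 mm and grips with 3 to 60 N. Pads are 18 mm wide; open, the fingers measure 123 mm over their backs; the gripper's body (75 mm by 187 mm) begins 45 mm behind the grasp point.
Start: joints at [1.145, 0.536, -0.004, 1.538, 0.003, 1.067, -0.071], TCP at [0.229, -0.608, 0.239] pointing down, gripper open.
Joint ranges: [-2.7, 2.7], [-0.37, 2.16], [-1.27, 1.26], [0.24, 2.4], [-1.31, 4.45], [0.19, 1.91], [-2.76, 2.76]. Speed limits (rad/s): [2.39, 2.39, 3.14, 3.14, 3.14, 3.14, 3.14].

INTERFACE

Orientations are given as a rotation vector (axis times angle).
In Python, from station import state, grab_frame, camera_info, r gives the robot as it stands.
- The arm moves only by the tool drive_tool, never from a script. Its argument "rows" is a list of rows, each a list of 5 numbers: the finger opening in cm, from 0 to 8.81, then the shift along the tool's x, y, z in cm, then the turn about the tool's z in rad. A call has 1 to 12 rows; each row is the pose to reach, as a shift and turn from the pose commanded when the call began, along the tool's axes at that moment; what a row does not reach only later rows make up. A row lasts 1/10 s, in which the tool goes at most 50 mm and 8.59 degrees, less where a joint would pass 70% of its speed; a pose out of reach is approached as far as the arm can. A call with a gripper value outside its range is refused whole. The fingers move at their own pace and stop on an object; "squeeze" is the grip in N (left out, the last holds). Time passes only in rows, so rows that repeat a pose let the fingers close. It gives the time, the measured TCP pose, the force, the opening and the grip force at its end, in the units of the state.
- state(): the state, without advancing time (a new reading comes with each control period).
- grab_frame(name): name is "side" or "top" or "wrist"; returns (picture, depth): 480x640x3 uint8, blue, green, red; 480x640 float32, m along the optical axis (not along the pixel's ray), 0 where there is no reading.
- camera_info(name): a dict with "fx", "fy", "cx", "cy" (pixels), "dist_coeffs" ([k1, k2, p1, p2, k3] as OpenCV has them; the pictures are not rectified), "position" and "attitude" of the camera in the world. Camera axes: x right, y down, z forward; pixel columns grow to the right and rows downward; lengths in m; the calibration is good to about 2 mm. A picture is of the moment at which its call begins: read the wrist's pose just before it. camera_info takes no time and is no camera call; for the wrist camera it gives the pose at the moment of the call.
- r.close_job(): hands the job in; it is judged then, once.
The state is a dict: "clock": time; "q": joint angles; "joint_velocities": joint speeds; "joint_efforts": joint torques, N m; "eef_pos": TCP position; "eef_rot": TCP orientation; "wrist_force": force on the tool from outside, world axes, zero at the start; "ft_torque": the same for the moment, N m; "opening": opening from 0.0 (shut) to 1.0 (fully open); "grasp_force": force on a finger pad.
Only numpy, scipy, OpenCV 4.12 (cv2) and the standard library are available. Lean on these libraries where they do the work, as an engineer would, in place of code of your own. Each camera call takes 0.05 s, during which the arm holds its last target. There are 200 camera calls.

TASK

Stack the parts of the bench magnifier between the four dowels of the wooden jig in build order: first the black spacer ring, then the green glass lens blank, then the brass retaining ring on top. Each piece must lie flat on the one below and be let go before the next is brought; lower the glass gently into the jig, do not drop it.

Things in the scene. Friction and masses are not known exactly. Their poses are not given: they have to be found in the camera images.
- jig_seat (a point): Fixed jig: dark wooden plate 100 x 100 x 12 mm with four white dowels, 10 mm thick, 34 mm tall (tips taper), centred at x, y = +-26 mm in its frame. 50 mm discs stack between them with 7 mm of play. The gaps between dowels, on its +-x and +-y axes, are 42 mm wide: fingers pass there if they close along its x or y. Point: centre of the plate's top face, 12 mm above the bench; x, y along its edges.
- spacer_mid (a point): Black plastic spacer ring, 50 mm outside diameter, 36 mm hole, 14 mm tall. Goes in first, on the plate. (A white ring of the same size is not wanted.) Point: its centre, half-way up; z is its axis; round, so yaw is meaningless. Starts flat on the bench's grey mat, neighbours 35 mm or more away.
- lens_mid (a point): Green-tinted glass lens blank, a solid disc 50 mm in diameter and 12 mm thick, its side wall upright from 2 mm to 9 mm above its underside, the edges above and below bevelled. Goes in second, on the spacer. (An amber blank of the same size is not wanted.) Point: its centre, half-way up; z is its axis; round, so yaw is meaningless. Starts flat on the bench's grey mat, neighbours 35 mm or more away.
- retainer_mid (a point): Brass retaining ring, 50 mm outside diameter, 34 mm hole, 10 mm tall. Goes in last, on the lens. (A red plastic ring of the same size is not wanted.) Point: its centre, half-way up; z is its axis; round, so yaw is meaningless. Starts flat on the bench's grey mat, neighbours 35 mm or more away.

How it is judged:
On the way, in this order (a step that is already met when the one before it is completed fails the run):
1. the black spacer lies flat on the jig's base between the four dowels, let go, with neither of the other two pieces in the jig yet (horizontal distance between spacer_mid and jig_seat below 0.013 m and z of spacer_mid in the frame of jig_seat between 0.003 and 0.011 m and angle between the z axis of spacer_mid and the z axis of jig_seat, either way round below 0.175 rad and contact force between the fingers and spacer below 0.1 N and horizontal distance between each of lens_mid, retainer_mid and jig_seat above 0.05 m), for 0.2 s.
2. the green glass lens blank lies flat on the spacer, let go, with the brass ring not yet in the jig (horizontal distance between each of spacer_mid, lens_mid and jig_seat below 0.013 m and z of spacer_mid in the frame of jig_seat between 0.003 and 0.011 m and angle between the z axis of each of spacer_mid, lens_mid and the z axis of jig_seat, either way round below 0.175 rad and contact force between the fingers and spacer below 0.1 N and z of lens_mid in the frame of jig_seat between 0.016 and 0.024 m and contact force between the fingers and lens below 0.1 N and horizontal distance between retainer_mid and jig_seat above 0.05 m), for 0.2 s.
3. the brass retaining ring lies flat on the lens blank, let go (horizontal distance between each of spacer_mid, lens_mid, retainer_mid and jig_seat below 0.013 m and z of spacer_mid in the frame of jig_seat between 0.003 and 0.011 m and angle between the z axis of each of spacer_mid, lens_mid, retainer_mid and the z axis of jig_seat, either way round below 0.175 rad and contact force between the fingers and spacer below 0.1 N and z of lens_mid in the frame of jig_seat between 0.016 and 0.024 m and contact force between the fingers and lens below 0.1 N and z of retainer_mid in the frame of jig_seat between 0.027 and 0.035 m and contact force between the fingers and retainer below 0.1 N), for 0.2 s.
At the end, for the whole second after the job is handed in: All three pieces are between the dowels, released and at rest: each centre within 13 mm of the jig's axis, flat within 10 degrees, and at its own level within 4 mm (centre 7 mm above the plate for the spacer, 20 mm for the lens blank, 31 mm for the brass ring) (all of step 3 and linear speed of each of spacer, lens, retainer below 0.02 m/s); the robot touches nothing.
It fails at once if the glass lens blank is dropped into the jig (it falls faster than 0.6 m/s, a drop of about 20 mm or more) (horizontal distance between lens_mid and jig_seat below 0.03 m and z of lens_mid in the frame of jig_seat below 0.05 m and linear speed of lens above 0.6 m/s).
It also fails if it takes over 64 s, if anything falls off the work surface, if the arm or the gripper's body presses on something with over 40 N, if the wrist force passes 120 N, or if a joint passes its speed limit or range.

## Working session

There is one attempt and no reset: what is moved stays moved. The work goes in short steps, Python scripts to look and compute and a tool call to move; the robot and the scene stay as the last step left them, time stands still between calls to the robot, and variables do not carry over. Pictures are saved under pics/ and viewed, at most 10 in all, crops included, and the job is handed in when it is done.

Besides the shell and the picture viewer there is one more tool, called after "Call:" in YAML: its name, and indented under it one key for each argument. drive_tool: Moves the arm, as the interface text tells. Its arguments: {"type":"object","properties":{"rows":{"type":"array"},"squeeze":{"type":"number"}},"required":["rows"]}

```bash
mkdir -p pics
cat > h.py <<'E'
import numpy as np,cv2
from scipy.spatial.transform import Rotation as R
from station import state,grab_frame,camera_info,r
def K(c): return np.array([[c['fx'],0,c['cx']],[0,c['fy'],c['cy']],[0,0,1.]])
def rot(a):
    a=np.array(a,float)
    return a if a.shape==(3,3) else (R.from_rotvec(a).as_matrix() if a.size==3 else R.from_quat(a).as_matrix())
def world(c,px,z):
    "pixels -> world points on the plane z"
    u=cv2.undistortPoints(np.array(px,float).reshape(-1,1,2),K(c),np.array(c['dist_coeffs'],float)).reshape(-1,2)
    d=np.c_[u,np.ones(len(u))]@rot(c['attitude']).T; p=np.array(c['position'])
    return p+d*((z-p[2])/d[:,2])[:,None]
def pix(c,P):
    A=rot(c['attitude']); rv=cv2.Rodrigues(A.T)[0]
    return cv2.projectPoints(np.array(P,float).reshape(-1,1,3),rv,-A.T@np.array(c['position']),K(c),np.array(c['dist_coeffs'],float))[0].reshape(-1,2)
def totool(p):
    s=state(); return rot(s['eef_rot']).T@(np.array(p)-s['eef_pos'])*100
E
python3 - <<'E'
from h import *
c=camera_info('top');print(c);print(state());print(r.hold_point_z)
im,d=grab_frame('top');cv2.imwrite('pics/top1.png',im);np.save('top_d.npy',d)
im,d=grab_frame('side');cv2.imwrite('pics/side1.png',im)
E
```

```text
{'fx': 610.7365375974136, 'fy': 610.7365375974136, 'cx': 312.9502386664937, 'cy': 233.31166261687002, 'dist_coeffs': array([0.06074868, 0.        , 0.        , 0.        , 0.        ]), 'position': array([0.41247392, 0.01009025, 1.10269716]), 'attitude': array([-2.14635   ,  2.20380056, -0.10847268])}
{'clock': 0.0, 'q': array([ 1.14482749,  0.53717675, -0.00446801,  1.53883117,  0.00260371,
        1.0672619 , -0.07121972]), 'joint_velocities': array([-0.00018263, -0.00046836, -0.00026036,  0.00175022, -0.00049602,
        0.00078406, -0.00103176]), 'joint_efforts': array([-5.07201785e-04, -5.70976818e+01,  9.90293249e-01, -2.51607281e+01,
       -5.63192088e-02,  1.78352039e-02,  1.35039240e-04]), 'eef_pos': array([ 0.22863252, -0.60783567,  0.23784828]), 'eef_rot': array([-3.08928409e+00, -5.61913039e-01,  6.40089365e-04]), 'wrist_force': array([-0.03204483,  0.77342466, -0.69482754]), 'ft_torque': array([ 0.00932112, -0.00694518,  0.01106646]), 'grasp_force': 0.0, 'opening': 1.0051707787425337}
0.0187
```

View pics/top1.png

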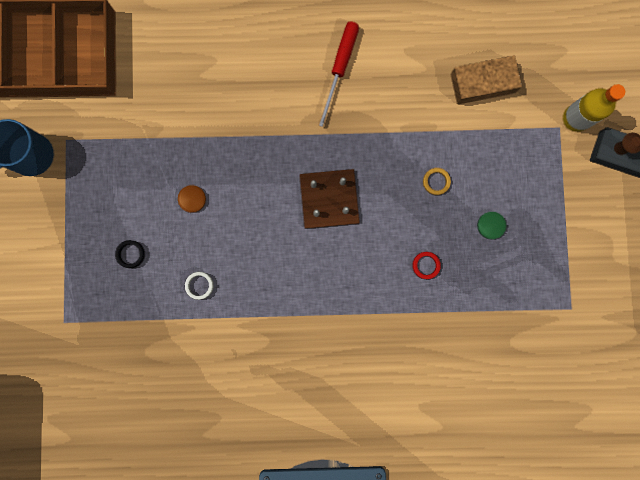

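The top view shows the black ring at (130,254), the green disc at (492,225), the brass ring at (437,181), and the jig centred near (330,199), turned a few degrees. The decoys are the amber disc (192,198), the white ring (199,286) and the red ring (427,265).

```bash
cat > loc.py <<'E'
from h import *
c=camera_info('top');im=cv2.imread('pics/top1.png')
hsv=cv2.cvtColor(im,cv2.COLOR_BGR2HSV)
def seg(cx,cy,w,m):
    k=np.zeros(m.shape,np.uint8);k[cy-w:cy+w,cx-w:cx+w]=m[cy-w:cy+w,cx-w:cx+w]*255
    cs=cv2.findContours(k,cv2.RETR_EXTERNAL,cv2.CHAIN_APPROX_NONE)[0]
    return max(cs,key=cv2.contourArea)
H,S,V=cv2.split(hsv)
for n,x,y,m,z in [('spacer',130,254,V<60,.014),('lens',492,225,(S>120),.010),('ret',437,181,(S>120),.010),('jig',330,199,(S>100),.012)]:
    k=seg(x,y,20 if n!='jig' else 40,m)
    if n=='jig':
        rr=cv2.minAreaRect(k);P=world(c,cv2.boxPoints(rr),z);e=P[1]-P[0];print(rr,P.round(4),np.degrees(np.arctan2(e[1],e[0])));p=P.mean(0)
    else:
        W=world(c,k.reshape(-1,2).astype(float),z)[:,:2];(a,b),rad=cv2.minEnclosingCircle(W.astype(np.float32)*1000);p=np.r_[np.array([a,b])/1000,z];print(rad)
    print(n,p.round(4),totool(p).round(2))
s=state();print(rot(s['eef_rot']).round(3), np.degrees(np.arctan2(*rot(s['eef_rot'])[[1,0],1])))
w=camera_info('wrist');A=rot(s['eef_rot']);print('cam in tool',A.T@(w['position']-s['eef_pos']),(A.T@rot(w['attitude'])).round(3),w['fx'])
E
python3 loc.py
```

```text
29.251493453979492
spacer [0.4891 0.3259 0.014 ] [ 57.27 -78.19  22.51]
24.72099494934082
lens [ 0.5227 -0.317   0.01  ] [ 37.77 -16.83  22.81]
25.493030548095703
ret [ 0.6053 -0.2226  0.01  ] [ 48.82 -22.76  22.82]
((329.0382080078125, 198.40115356445312), (54.5626335144043, 54.70484924316406), 84.5596694946289) [[ 0.6247  0.0252  0.012 ]
 [ 0.6316 -0.0736  0.012 ]
 [ 0.5325 -0.0797  0.012 ]
 [ 0.5257  0.0184  0.012 ]] -85.98734451059163
jig [ 0.5786 -0.0274  0.012 ] [ 53.2  -41.97  22.65]
[[ 0.936  0.352 -0.001]
 [ 0.352 -0.936  0.001]
 [-0.    -0.002 -1.   ]] -69.37822334842706
cam in tool [ 0.0675376  -0.00028615 -0.14663533] [[-0.    -0.963 -0.27 ]
 [ 1.    -0.    -0.   ]
 [ 0.    -0.27   0.963]] 333.6973929679023
```

Call:
drive_tool:
  rows:
    - [6.6,46,-31.5,4,0.29]
    - [6.6,46,-31.5,4,0.29]
    - [6.6,46,-31.5,4,0.29]
    - [6.6,46,-31.5,4,0.29]
    - [6.6,46,-31.5,4,0.29]
    - [6.6,46,-31.5,4,0.29]
    - [6.6,46,-31.5,4,0.29]
    - [6.6,46,-31.5,4,0.29]
    - [6.6,46,-31.5,4,0.29]
    - [6.6,46,-31.5,4,0.29]
    - [6.6,46,-31.5,4,0.29]
    - [6.6,46,-31.5,4,0.29]
  squeeze: 15

```text
clock: 1.3
eef_pos: [0.5513, -0.1441, 0.1981]
eef_rot: [-3.135, -0.124, -0.002]
wrist_force: [-0.8, 0.1, 0.6]
opening: 0.748
grasp_force: 0.0
```

```bash
cat > st.py <<'E'
from h import *
s=state();print(s['clock'],s['eef_pos'].round(4),s['opening'],s['q'].round(2),np.degrees(np.arctan2(*rot(s['eef_rot'])[[1,0],1])))
for n,p in dict(spacer=(.4891,.3259,0),lens=(.5227,-.317,0),ret=(.6053,-.2226,0),jig=(.5786,-.0274,.012)).items(): print(n,totool(p).round(2))
E
python3 st.py
```

```text
1.3 [ 0.5513 -0.1441  0.1981] 0.7481883646084317 [ 0.26  0.45 -0.11  1.79  0.06  0.91 -1.36] -85.4713319335399
spacer [ -2.52 -47.27  19.99]
lens [-4.25 17.08 19.75]
ret [ 4.73  8.32 19.79]
jig [  3.62 -11.35  18.66]
```

Call:
drive_tool:
  rows:
    - [6.6,3.6,-11.4,2,-0.01]
    - [6.6,3.6,-11.4,2,-0.01]
    - [6.6,3.6,-11.4,2,-0.01]
    - [6.6,3.6,-11.4,2,-0.01]
    - [6.6,3.6,-11.4,2,-0.01]

```text
clock: 1.8
eef_pos: [0.576, -0.0363, 0.1784]
eef_rot: [3.138, 0.125, -0.002]
wrist_force: [-0.1, -0.3, 1.0]
opening: 0.75
grasp_force: 0.0
```

```bash
python3 - <<'E'
from h import *
import json
c=camera_info('wrist');im,d=grab_frame('wrist');cv2.imwrite('pics/wj.png',im)
json.dump({k:np.array(v).tolist() for k,v in c.items()},open('wj.json','w'));np.save('wj.npy',d)
E
python3 st.py
```

```text
1.85 [ 0.576  -0.0373  0.1786] 0.7533596858178182 [ 0.08  0.49 -0.13  1.78  0.08  0.88 -1.57] -85.53219543348479
spacer [ -5.82 -36.91  17.82]
lens [-7.48 27.45 17.9 ]
ret [ 1.49 18.68 17.88]
jig [ 0.35 -0.99 16.66]
```

View pics/wj.png

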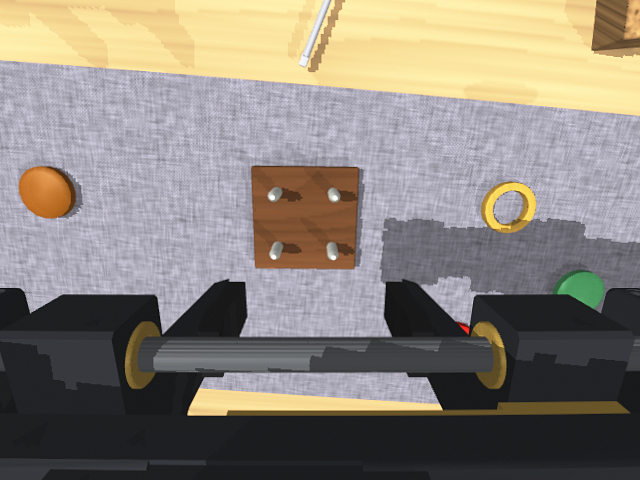

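Call:
drive_tool:
  rows:
    - [6.6,-6,-36,4,0]
    - [6.6,-6,-36,4,0]
    - [6.6,-6,-36,4,0]
    - [6.6,-6,-36,4,0]
    - [6.6,-6,-36,4,0]
    - [6.6,-6,-36,4,0]
    - [6.6,-6,-36,4,0]
    - [6.6,-6,-36,4,0]
    - [6.6,-6,-36,4,0]
    - [6.6,-6,-36,4,0]

```text
clock: 2.85
eef_pos: [0.4893, 0.3159, 0.1387]
eef_rot: [3.137, 0.121, 0.001]
wrist_force: [0.3, -0.7, 0.2]
opening: 0.751
grasp_force: 0.0
```

```bash
python3 - <<'E'
from h import *
import json
c=camera_info('wrist');im,d=grab_frame('wrist');cv2.imwrite('pics/ws.png',im)
json.dump({k:np.array(v).tolist() for k,v in c.items()},open('ws.json','w'));np.save('ws.npy',d)
E
python3 st.py
```

```text
2.9 [0.4896 0.3153 0.1388] 0.7469809701130913 [-0.52  0.55 -0.18  1.79  0.13  0.81 -2.26] -85.66437564621656
spacer [ 0.02 -1.09 13.88]
lens [-1.49 63.27 14.01]
ret [ 7.46 54.48 14.  ]
jig [ 6.28 34.82 12.75]
```

View pics/ws.png

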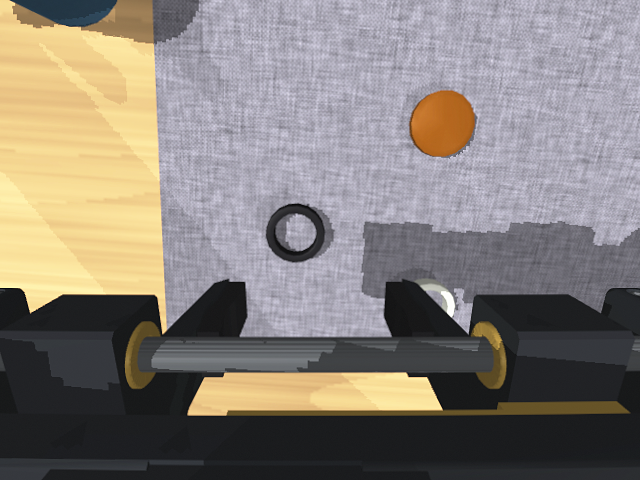

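Wrist views: the jig plate has corners at about (252,167) and (356,268), with dowels at (275,194), (334,194), (276,250) and (333,251). The black ring is at (295,233), between the fingers and clear of its neighbours.

```bash
cat > fine.py <<'E'
from h import *
import json
def ring(name,x,y,w,cond,z,diam=50):
    c=json.load(open(name+'.json'));im=cv2.imread('pics/'+name+'.png');H,S,V=cv2.split(cv2.cvtColor(im,cv2.COLOR_BGR2HSV))
    m=cond(H.astype(int),S,V);k=np.zeros(m.shape,np.uint8);k[y-w:y+w,x-w:x+w]=m[y-w:y+w,x-w:x+w]*255
    k=cv2.morphologyEx(k,cv2.MORPH_OPEN,np.ones((3,3)))
    q=max(cv2.findContours(k,cv2.RETR_EXTERNAL,cv2.CHAIN_APPROX_NONE)[0],key=cv2.contourArea).reshape(-1,2).astype(float)
    W=world(c,q,z)[:,:2]; return c,q,W
E
cat > f1.py <<'E'
from fine import *
c,q,W=ring('ws',295,233,45,lambda H,S,V:V<75,.014)
e=cv2.fitEllipse((W*1e4).astype(np.float32));print('ring',e);p=np.r_[np.array(e[0])/1e4,.0]
print(p,totool(p).round(2))
c,q,W=ring('wj',305,218,62,lambda H,S,V:(S>90),.012)
e=cv2.minAreaRect((W*1e4).astype(np.float32));print('jig',e)
D=world(c,[(273,195),(333,195),(275,252),(332,252)],.044);print(D.round(4),D.mean(0))
E
python3 f1.py
```

```text
ring ((4876.318359375, 3321.093994140625), (480.63800048828125, 494.34906005859375), 79.57146453857422)
[0.48763184 0.3321094  0.        ] [-0.07 -1.72 13.87]
jig ((5778.5341796875, -261.73583984375), (990.6134643554688, 987.26513671875), 3.8994946479797363)
[[ 0.603   0.0012  0.044 ]
 [ 0.607  -0.0491  0.044 ]
 [ 0.553  -0.0029  0.044 ]
 [ 0.557  -0.053   0.044 ]] [ 0.58000477 -0.02593592  0.044     ]
```

Call:
drive_tool:
  rows:
    - [6.6,-0.1,-1.7,4,0]
    - [6.6,-0.1,-1.7,8,0]
    - [6.6,-0.1,-1.7,11,0]
    - [6.6,-0.1,-1.7,12.6,0]
    - [6.6,-0.1,-1.7,13.4,0]
    - [6.6,-0.1,-1.7,13.4,0]
    - [6.6,-0.1,-1.7,13.4,0]

```text
clock: 3.6
eef_pos: [0.4868, 0.3357, 0.006]
eef_rot: [-3.138, -0.124, -0.003]
wrist_force: [0.9, 0.0, 0.4]
opening: 0.748
grasp_force: 0.0
```

Run:
```python
from h import *
print(totool((.4876,.3321,0)))
```

```text
[0.05465451 0.36689203 0.60204895]
```

Call:
drive_tool:
  rows:
    - [6.6,0,0.3,0.3,0]
    - [6.6,0,0.3,0.3,0]
    - [4.5,0,0.3,0.3,0]
    - [4.5,0,0.3,0.3,0]
    - [4.5,0,0.3,0.3,0]
    - [4.5,0,0.3,0.3,0]
    - [4.5,0,0.3,0.3,0]
    - [4.5,0,0.3,0.3,0]
  squeeze: 15

```text
clock: 4.4
eef_pos: [0.4859, 0.3328, 0.0019]
eef_rot: [-3.139, -0.125, -0.0]
wrist_force: [-0.7, -0.1, 4.6]
opening: 0.549
grasp_force: 15.0
```

Call:
drive_tool:
  rows:
    - [4.5,0,0,-2,0]
    - [4.5,0,0,-5,0]
    - [4.5,0,0,-9,0]
    - [4.5,0,0,-9,0]

```text
clock: 4.8
eef_pos: [0.4886, 0.3348, 0.0963]
eef_rot: [-3.134, -0.125, -0.011]
wrist_force: [0.0, 0.1, -0.8]
opening: 0.552
grasp_force: 15.0
```

```bash
cat > jig.py <<'E'
from h import *
s=state();print(s['clock'],s['eef_pos'].round(4),s['opening'],s['grasp_force'],np.degrees(np.arctan2(*rot(s['eef_rot'])[[1,0],1])))
print('to jig plate',totool((.5785,-.0262,.012)).round(2))
E
python3 jig.py
```

```text
4.8 [0.4886 0.3348 0.0963] 0.5523112863224859 14.997858639781043 -85.43527097103319
to jig plate [ 6.03 36.74  8.31]
```

Call:
drive_tool:
  rows:
    - [4.5,5.9,36.7,0,0]
    - [4.5,5.9,36.7,0,0]
    - [4.5,5.9,36.7,0,0]
    - [4.5,5.9,36.7,0,0]
    - [4.5,5.9,36.7,0,0]
    - [4.5,5.9,36.7,0,0]
    - [4.5,5.9,36.7,0,0]
    - [4.5,5.9,36.7,0,0]
    - [4.5,5.9,36.7,0,0]
    - [4.5,5.9,36.7,0,0]
    - [4.5,5.9,36.7,0,0]

```text
clock: 5.9
eef_pos: [0.5734, -0.0263, 0.0913]
eef_rot: [-3.138, -0.129, 0.001]
wrist_force: [1.4, 1.1, 0.2]
opening: 0.55
grasp_force: 15.0
```

```bash
python3 jig.py
python3 - <<'E'
from h import *
im,d=grab_frame('wrist');cv2.imwrite('pics/wh.png',im)
E
```

```text
5.9 [ 0.5734 -0.0263  0.0913] 0.5498215108711598 14.998020705461386 -85.27955489977926
to jig plate [0.52 0.04 7.93]
```

View pics/wh.png

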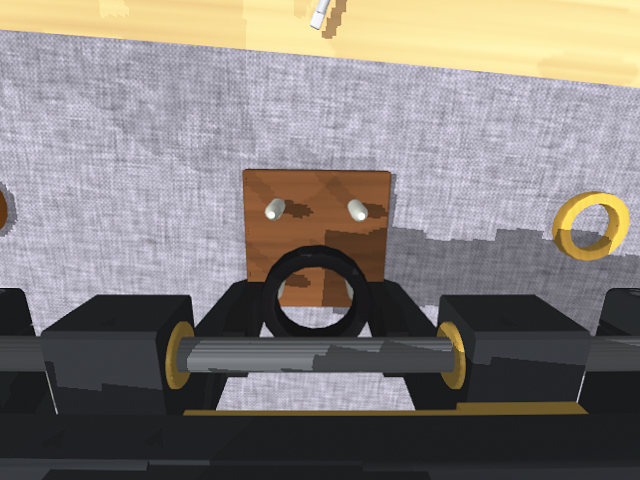

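The held ring is centred at about (317,290) between the fingers, with the jig directly ahead and below. I'll settle over it first, then lower.

Call:
drive_tool:
  rows:
    - [4.5,0.4,0,1,0.01]
    - [4.5,0.4,0,2,0.01]
    - [4.5,0.4,0,2.5,0.01]
    - [4.5,0.4,0,2.5,0.01]

```text
clock: 6.35
eef_pos: [0.5769, -0.028, 0.0653]
eef_rot: [-3.14, -0.11, 0.004]
wrist_force: [0.8, 0.5, -0.8]
opening: 0.55
grasp_force: 15.0
```

```bash
python3 jig.py
```

```text
6.35 [ 0.5769 -0.028   0.0653] 0.5496580075742279 14.997877087771485 -85.97051720893802
to jig plate [ 0.19 -0.16  5.33]
```

Call:
drive_tool:
  rows:
    - [4.5,0.1,-0.1,1,0]
    - [4.5,0.1,-0.1,2.2,0]
    - [4.5,0.1,-0.1,3.4,0]
    - [4.5,0.1,-0.1,4.4,0]
    - [4.5,0.1,-0.1,4.9,0]
    - [4.5,0.1,-0.1,5.0,0]
    - [4.5,0.1,-0.1,5.0,0]

```text
clock: 7.05
eef_pos: [0.5789, -0.0271, 0.0166]
eef_rot: [-3.14, -0.11, 0.0]
wrist_force: [0.5, -0.0, 0.1]
opening: 0.551
grasp_force: 15.0
```

```bash
python3 jig.py
```

```text
7.05 [ 0.5789 -0.0271  0.0166] 0.5510130050532278 14.997897186003684 -85.99898064771477
to jig plate [-0.03 -0.1   0.46]
```

Call:
drive_tool:
  rows:
    - [4.5,0,0,0.2,0]
    - [4.5,0,0,0.2,0]
    - [6.2,0,0,0.2,0]
    - [6.2,0,0,0.2,0]
    - [6.2,0,0,0.2,0]
    - [6.2,0,0,-2,0]
    - [6.2,0,0,-6,0]
    - [6.2,0,0,-11,0]
    - [6.2,0,0,-12,0]
    - [6.2,0,0,-12,0]

```text
clock: 8.05
eef_pos: [0.5803, -0.0272, 0.1388]
eef_rot: [3.139, 0.109, 0.007]
wrist_force: [0.1, -0.4, -0.3]
opening: 0.704
grasp_force: 0.0
```

```bash
python3 - <<'E'
from h import *
im,d=grab_frame('wrist');cv2.imwrite('pics/wr.png',im)
print(camera_info('wrist')['position'])
E
python3 st.py
```

```text
[ 0.64613192 -0.02260892  0.28354583]
8.1 [ 0.5789 -0.0272  0.1368] 0.70579372488591 [ 0.1   0.55 -0.18  1.8   0.13  0.8  -1.64] -86.00261102935309
spacer [ -6.5  -35.86  13.67]
lens [-7.63 28.51 13.68]
ret [ 1.26 19.67 13.69]
jig [-4.000e-02  1.000e-02  1.248e+01]
```

View pics/wr.png

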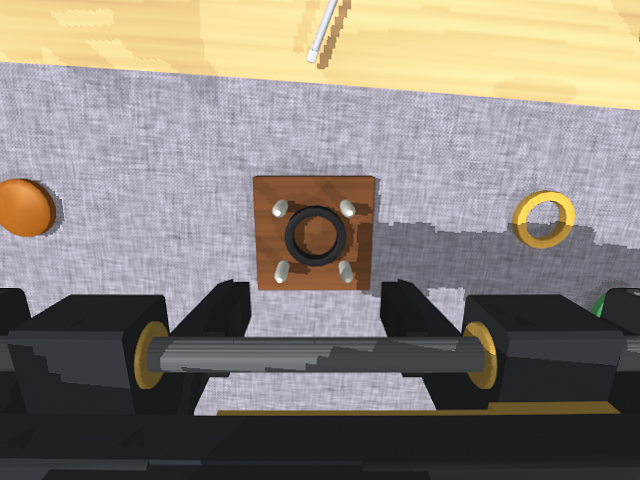

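The black ring lies flat at (315,236) amid the four dowels. Next is the lens.

Call:
drive_tool:
  rows:
    - [6.6,-7.6,28.5,0,0]
    - [6.6,-7.6,28.5,0,0]
    - [6.6,-7.6,28.5,0,0]
    - [6.6,-7.6,28.5,0,0]
    - [6.6,-7.6,28.5,0,0]
    - [6.6,-7.6,28.5,0,0]
    - [6.6,-7.6,28.5,0,0]
    - [6.6,-7.6,28.5,0,0]
    - [6.6,-7.6,28.5,0,0]

```text
clock: 9.0
eef_pos: [0.5227, -0.3145, 0.1351]
eef_rot: [-3.137, -0.113, 0.003]
wrist_force: [0.0, 1.1, -0.6]
opening: 0.754
grasp_force: 0.0
```

```bash
cat > f2.py <<'E'
from fine import *
import sys
n,lo,hi,z=sys.argv[1],int(sys.argv[2]),int(sys.argv[3]),float(sys.argv[4])
s=state();c=camera_info('wrist');im,d=grab_frame('wrist');cv2.imwrite(f'pics/{n}.png',im)
json.dump({k:np.array(v).tolist() for k,v in c.items()},open(n+'.json','w'))
pc=pix(c,[[s['eef_pos'][0],s['eef_pos'][1],.01]])[0].astype(int);print(s['clock'],pc)
c,q,W=ring(n,*pc,70,lambda H,S,V:(H>lo)&(H<hi)&(S>90),z)
e=cv2.fitEllipse((W*1e4).astype(np.float32));print(q.mean(0),e);p=np.r_[np.array(e[0])/1e4,0];print(p,totool(p).round(2))
E
python3 f2.py wl 40 90 .010
```

```text
9.0 [315 232]
[317.88888889 232.46296296] ((5219.2509765625, -3166.74267578125), (479.5331726074219, 488.6141662597656), 91.96154022216797)
[ 0.5219251  -0.31667427  0.        ] [-0.11  0.26 13.55]
```

View pics/wl.png

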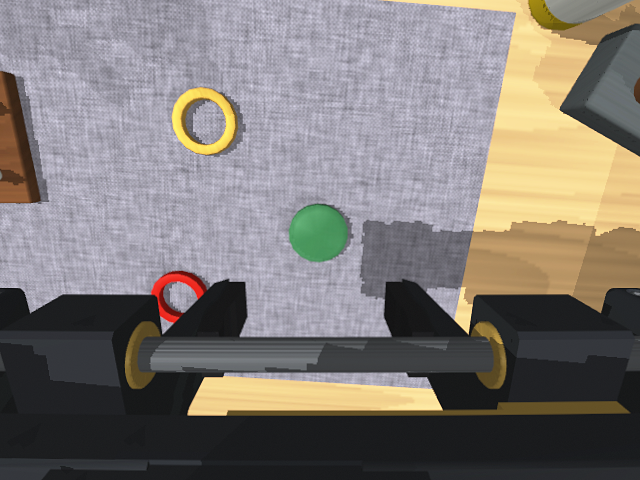

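The green disc is at (318,233), under the gripper and clear of the red ring (180,297).

Call:
drive_tool:
  rows:
    - [6.6,-0.1,0,4,0]
    - [6.6,-0.1,0,8,0]
    - [6.6,-0.1,0,11,0]
    - [6.6,-0.1,0,12.4,0]
    - [6.6,-0.1,0,12.9,0]
    - [6.6,-0.1,0,12.9,0]
    - [6.6,-0.1,0,12.9,0]

```text
clock: 9.75
eef_pos: [0.5231, -0.3171, 0.0092]
eef_rot: [3.139, 0.11, 0.003]
wrist_force: [0.3, 0.0, 0.7]
opening: 0.75
grasp_force: 0.0
```

Run:
```python
from h import *
print(totool((.5219,-.3167,0)))
```

```text
[-0.11817738 -0.05008143  0.91615446]
```

Call:
drive_tool:
  rows:
    - [6.6,-0.1,0,0.5,0]
    - [6.6,-0.1,0,0.7,0]
    - [6.6,-0.1,0,0.7,0]
    - [4.5,-0.1,0,0.7,0]
    - [4.5,-0.1,0,0.7,0]
    - [4.5,-0.1,0,0.7,0]
    - [4.5,-0.1,0,0.7,0]
    - [4.5,-0.1,0,0.7,0]
    - [4.5,-0.1,0,0.7,0]
  squeeze: 25

```text
clock: 10.65
eef_pos: [0.521, -0.317, 0.0008]
eef_rot: [3.14, 0.11, 0.0]
wrist_force: [-0.0, -1.1, 1.2]
opening: 0.549
grasp_force: 25.0
```

Call:
drive_tool:
  rows:
    - [4.5,0,0,-1,0]
    - [4.5,0,0,-4,0]
    - [4.5,0,0,-8,0]
    - [4.5,0,0,-10,0]
    - [4.5,0,0,-10,0]
    - [4.5,0,0,-10,0]

```text
clock: 11.25
eef_pos: [0.5208, -0.3169, 0.101]
eef_rot: [3.139, 0.11, 0.0]
wrist_force: [0.4, -0.8, -0.6]
opening: 0.552
grasp_force: 25.0
```

```bash
python3 jig.py
```

```text
11.25 [ 0.5208 -0.3169  0.101 ] 0.551870770980543 24.999883616692387 -85.99951079536582
to jig plate [  7.78 -28.6    8.9 ]
```

Call:
drive_tool:
  rows:
    - [4.5,7.7,-28.6,0,0]
    - [4.5,7.7,-28.6,0,0]
    - [4.5,7.7,-28.6,0,0]
    - [4.5,7.7,-28.6,0,0]
    - [4.5,7.7,-28.6,0,0]
    - [4.5,7.7,-28.6,0,0]
    - [4.5,7.7,-28.6,0,0]
    - [4.5,7.7,-28.6,0,0]
    - [4.5,7.7,-28.6,0,0]
    - [4.5,7.7,-28.6,0,0]

```text
clock: 12.25
eef_pos: [0.5771, -0.0285, 0.1001]
eef_rot: [3.139, 0.105, -0.002]
wrist_force: [-0.1, 0.1, -0.8]
opening: 0.555
grasp_force: 25.0
```

```bash
python3 - <<'E'
from h import *
im,d=grab_frame('wrist');cv2.imwrite('pics/wh2.png',im)
E
python3 jig.py
```

```text
12.3 [ 0.5772 -0.0282  0.1003] 0.5502813928150385 24.999914792133495 -86.15982957405743
to jig plate [ 0.15 -0.2   8.83]
```

View pics/wh2.png

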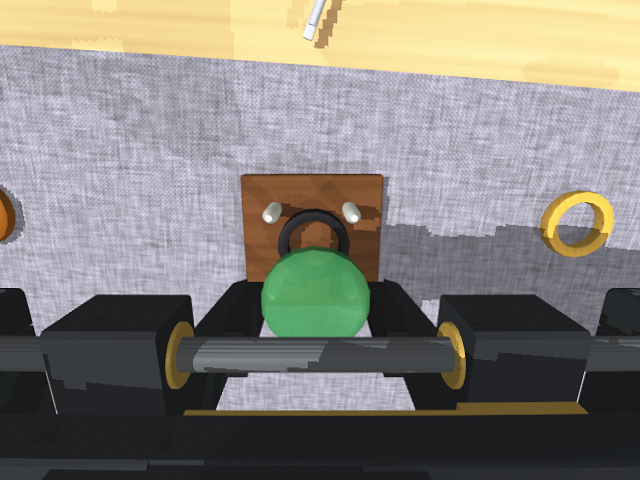

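The glass is held level at (315,297), and the spacer is visible below it in the jig at (314,240). I'll lower slowly.

Call:
drive_tool:
  rows:
    - [4.5,0.1,-0.1,1.5,0]
    - [4.5,0.1,-0.1,3,0]
    - [4.5,0.1,-0.1,4.2,0]
    - [4.5,0.1,-0.1,5.2,0]
    - [4.5,0.1,-0.1,6,0]
    - [4.5,0.1,-0.1,6.6,0]
    - [4.5,0.1,-0.1,6.9,0]
    - [4.5,0.1,-0.1,6.9,0]
    - [4.5,0.1,-0.1,6.9,0]

```text
clock: 13.2
eef_pos: [0.579, -0.0251, 0.032]
eef_rot: [3.14, 0.11, 0.001]
wrist_force: [0.4, 0.1, -1.2]
opening: 0.555
grasp_force: 25.0
```

```bash
python3 jig.py
```

```text
13.2 [ 0.579  -0.0251  0.032 ] 0.5548335800304384 24.999938044929877 -85.99896108576414
to jig plate [-0.06  0.1   2.  ]
```

Another 4 mm of slow descent; I'll watch the force before letting go.

Call:
drive_tool:
  rows:
    - [4.5,0,0.1,0.1,0]
    - [4.5,0,0.1,0.2,0]
    - [4.5,0,0.1,0.3,0]
    - [4.5,0,0.1,0.4,0]
    - [4.5,0,0.1,0.4,0]

```text
clock: 13.7
eef_pos: [0.5786, -0.0261, 0.0276]
eef_rot: [-3.14, -0.11, 0.0]
wrist_force: [0.4, 0.7, -0.6]
opening: 0.552
grasp_force: 25.0
```

Call:
drive_tool:
  rows:
    - [4.5,0,0,0.05,0]
    - [6.2,0,0,0.05,0]
    - [6.2,0,0,0.05,0]
    - [6.2,0,0,0.05,0]
    - [6.2,0,0,0.05,0]
    - [6.2,0,0,-2,0]
    - [6.2,0,0,-6,0]
    - [6.2,0,0,-11,0]
    - [6.2,0,0,-11,0]
    - [6.2,0,0,-11,0]

```text
clock: 14.7
eef_pos: [0.5795, -0.0262, 0.1388]
eef_rot: [3.139, 0.109, 0.004]
wrist_force: [-0.6, 0.4, -0.5]
opening: 0.707
grasp_force: 0.0
```

```bash
python3 - <<'E'
from h import *
im,d=grab_frame('wrist');cv2.imwrite('pics/wr2.png',im)
E
python3 st.py
```

```text
14.75 [ 0.5783 -0.0262  0.1374] 0.7048351928453939 [ 0.09  0.55 -0.16  1.8   0.12  0.8  -1.63] -86.00288116787362
spacer [ -6.44 -35.75  13.74]
lens [-7.57 28.62 13.74]
ret [ 1.33 19.78 13.74]
jig [ 0.02  0.12 12.54]
```

View pics/wr2.png

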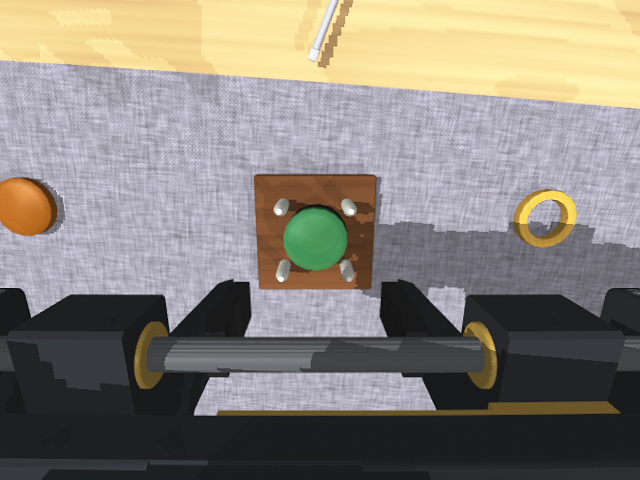

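The lens lies flat at (316,239) between the dowels. Now the brass ring.

Call:
drive_tool:
  rows:
    - [6.6,1.3,19.8,0,0]
    - [6.6,1.3,19.8,0,0]
    - [6.6,1.3,19.8,0,0]
    - [6.6,1.3,19.8,0,0]
    - [6.6,1.3,19.8,0,0]
    - [6.6,1.3,19.8,0,0]
    - [6.6,1.3,19.8,0,0]

```text
clock: 15.45
eef_pos: [0.6049, -0.2205, 0.1362]
eef_rot: [-3.137, -0.113, 0.004]
wrist_force: [-0.8, 0.5, -0.5]
opening: 0.749
grasp_force: 0.0
```

```bash
python3 f2.py wb 12 38 .010
```

```text
15.45 [315 231]
[317.0308642  231.44444444] ((6046.5615234375, -2219.62158203125), (486.58795166015625, 493.1962890625), 101.90074157714844)
[ 0.60465615 -0.22196216  0.        ] [-0.04  0.21 13.66]
```

Call:
drive_tool:
  rows:
    - [6.6,0,0,4,0]
    - [6.6,0,0,8,0]
    - [6.6,0,0,11,0]
    - [6.6,0,0,12.4,0]
    - [6.6,0,0,12.9,0]
    - [6.6,0,0,12.9,0]
    - [6.6,0,0,12.9,0]

```text
clock: 16.2
eef_pos: [0.6068, -0.2228, 0.0103]
eef_rot: [3.139, 0.11, 0.004]
wrist_force: [0.6, 0.7, 0.0]
opening: 0.749
grasp_force: 0.0
```

Run:
```python
from h import *
print(totool((.6047,-.2220,0)))
```

```text
[-0.20856156 -0.09656751  1.03072262]
```

Call:
drive_tool:
  rows:
    - [6.6,-0.1,0,0.5,0]
    - [6.6,-0.1,0,0.8,0]
    - [6.6,-0.1,0,0.8,0]
    - [4.5,-0.1,0,0.8,0]
    - [4.5,-0.1,0,0.8,0]
    - [4.5,-0.1,0,0.8,0]
    - [4.5,-0.1,0,0.8,0]
    - [4.5,-0.1,0,0.8,0]
    - [4.5,-0.1,0,0.8,0]
  squeeze: 25

```text
clock: 17.1
eef_pos: [0.6047, -0.2228, 0.0009]
eef_rot: [3.14, 0.11, 0.0]
wrist_force: [0.2, 0.5, 1.1]
opening: 0.554
grasp_force: 25.0
```

Call:
drive_tool:
  rows:
    - [4.5,0,0,-1,0]
    - [4.5,0,0,-4,0]
    - [4.5,0,0,-8,0]
    - [4.5,0,0,-10,0]
    - [4.5,0,0,-10,0]
    - [4.5,0,0,-10,0]

```text
clock: 17.7
eef_pos: [0.6043, -0.2228, 0.1009]
eef_rot: [3.139, 0.11, 0.0]
wrist_force: [-0.5, 0.1, -1.1]
opening: 0.548
grasp_force: 25.0
```

```bash
python3 jig.py
```

```text
17.7 [ 0.6043 -0.2228  0.1009] 0.5479343206351889 24.99991464894265 -85.99835077126465
to jig plate [ -1.21 -19.8    8.88]
```

Call:
drive_tool:
  rows:
    - [4.5,-1.2,-19.8,0,0]
    - [4.5,-1.2,-19.8,0,0]
    - [4.5,-1.2,-19.8,0,0]
    - [4.5,-1.2,-19.8,0,0]
    - [4.5,-1.2,-19.8,0,0]
    - [4.5,-1.2,-19.8,0,0]
    - [4.5,-1.2,-19.8,0,0]
    - [4.5,-1.2,-19.8,0,0]

```text
clock: 18.5
eef_pos: [0.5785, -0.0284, 0.1001]
eef_rot: [3.139, 0.105, -0.002]
wrist_force: [-0.1, 0.4, -0.5]
opening: 0.55
grasp_force: 25.0
```

```bash
python3 jig.py
```

```text
18.5 [ 0.5785 -0.0284  0.1001] 0.5498866392882785 24.99974284786731 -86.16918036638869
to jig plate [ 0.03 -0.23  8.81]
```

Call:
drive_tool:
  rows:
    - [4.5,0,0,1.5,0]
    - [4.5,0,0,3,0]
    - [4.5,0,0,4,0]
    - [4.5,0,0,4.8,0]
    - [4.5,0,0,5.4,0]
    - [4.5,0,0,5.7,0]
    - [4.5,0,0,5.7,0]
    - [4.5,0,0,5.7,0]

```text
clock: 19.3
eef_pos: [0.579, -0.0261, 0.044]
eef_rot: [3.14, 0.11, 0.001]
wrist_force: [-0.2, 0.3, -0.2]
opening: 0.552
grasp_force: 25.0
```

```bash
python3 jig.py
```

```text
19.3 [ 0.579  -0.0261  0.044 ] 0.5520116178793442 24.99977359548211 -85.99697643373408
to jig plate [-0.06  0.01  3.2 ]
```

Call:
drive_tool:
  rows:
    - [4.5,0,0,0.2,0]
    - [4.5,0,0,0.3,0]
    - [4.5,0,0,0.42,0]
    - [4.5,0,0,0.42,0]
    - [4.5,0,0,0.42,0]

```text
clock: 19.8
eef_pos: [0.5788, -0.0261, 0.0395]
eef_rot: [3.14, 0.11, 0.0]
wrist_force: [-0.4, 0.3, -0.6]
opening: 0.55
grasp_force: 25.0
```

Call:
drive_tool:
  rows:
    - [4.5,0,0,0,0]
    - [6.2,0,0,0,0]
    - [6.2,0,0,0,0]
    - [6.2,0,0,0,0]
    - [6.2,0,0,0,0]
    - [6.2,0,0,-2,0]
    - [6.2,0,0,-6,0]
    - [6.2,0,0,-10,0]
    - [6.2,0,0,-10,0]
    - [6.2,0,0,-10,0]

```text
clock: 20.8
eef_pos: [0.5792, -0.0262, 0.1403]
eef_rot: [3.14, 0.109, 0.003]
wrist_force: [-1.0, -0.9, -0.7]
opening: 0.705
grasp_force: 0.0
```

Run:
```python
from h import *
im,d=grab_frame('wrist');cv2.imwrite('pics/wr3.png',im)
s,_=grab_frame('side');cv2.imwrite('pics/side3.png',s)
x,y=pix(camera_info('side'),[[.5785,-.0262,.03]])[0].astype(int);print(x,y)
a=cv2.resize(im[150:310,220:420],(500,400));b=cv2.resize(s[max(y-40,0):y+40,max(x-30,0):x+30],(300,400))
cv2.imwrite('pics/fin.png',np.hstack([a,b]))
```

```text
353 243
```

View pics/fin.png

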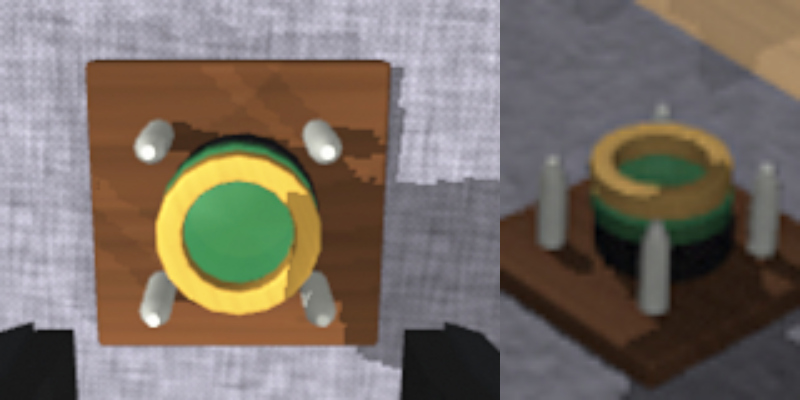

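Spacer, lens and brass ring are stacked flat between the dowels with the gripper clear above, so I'm handing in.

```bash
python3 -c "
from station import r
print(r.close_job())"
```

```text
the job is handed in; nothing more can be done
None
```

The job is handed in at about 21 s on the robot's clock: the last pictures show the black spacer, green lens and brass ring stacked flat in order between the dowels, released and with the gripper clear (no verdict was returned).

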